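# Check a steel sample in the toggle-clamp nest

### The arm

A 6-joint arm with a two-finger parallel gripper is mounted at the origin on the work surface. World frame = base frame: x ahead of the robot, y to its left, z up, the work surface at z = 0. Lengths are in mm, angles in rad, forces in N, time in s.
With the tool pointing down it reaches from about 350 to 875 mm from the base axis. Payload 4.2 kg.
Tool frame: the origin (TCP) lies midway between the tips of the shut fingers; the grasp point (between the pads) lies 19 mm behind it (arm.tcp_to_grasp is the distance from the TCP to the grasp point, in mm); z points along the fingers, y is the line along which they close (so a half turn about z gives the same grasp; the last joint's range is limited). The gripper opens to 85 mm and grips with 20 to 120 N. Pads are 22 mm wide; open, the fingers measure 114 mm over their backs; the gripper's body (76 mm by 85 mm) begins 54 mm behind the grasp point. The pads swing forward as they close: fully open they stand 13 mm farther back than shut.
Start: joints at [1.552, 0.385, 0.008, 0, -1.194, -0.259], TCP at [171.368, 601.026, 231.312] pointing down, gripper open.
Joint ranges: [-3.14, 3.14], [-1.21, 2.06], [-1.07, 1.41], [-3.16, 2.05], [-2.99, -0.16], [-3.1, 3.1]. Speed limits (rad/s): [2.79, 2.79, 3.14, 3.14, 3.14, 3.14].

### API

Orientations are given as a unit quaternion [x, y, z, w].
In Python, from bench import arm, get_image gives the robot as it stands.
- The arm moves only by the tool drive_tool, never from a script. Its argument "deltas" is a list of rows, each a list of 2 entries, a list of its own where there are three numbers: the shift along the tool's x, y, z in cm, then the turn, a rotation vector about the tool's x, y, z in degrees. In form: [[[x, y, z], [ax, ay, az]], ...]. A call has 1 to 12 rows; each row shifts and turns the commanded pose from where the row before left it, along the tool's axes as they then stand; what a row does not reach is not made up. A row lasts 1/10 s, in which the tool goes at most 50 mm and 8.59 degrees, less where a joint would pass 70% of its speed; a pose out of reach is approached as far as the arm can. A call with a gripper value outside its range is refused whole. "claw" is the finger opening in cm, from 0 to 8.54, set as the call begins (left out, the last holds). The fingers move at their own pace and stop on an object; the grip force is fixed at half the most. Time passes only in rows, so rows that do not move let the fingers close. It gives the time, the measured TCP pose, the force, the opening and the grip force at its end, in the units of the state.
- arm.read_state(): the state, without advancing time (a new reading comes with each control period).
- get_image(name): name is "scene" or "top" or "wrist"; returns a dict with "img" (384x512x3 uint8, red, green, blue), "fx", "fy", "cx", "cy" (pixels), "eye" and "orientation" of the camera in the world; the wrist camera has in their place "mount" (4x4, takes a point from camera to tool coordinates, whose origin is the TCP and whose axes are the flange's). Camera axes: x right, y down, z forward; pixel columns grow to the right and rows downward; lengths in mm; the calibration is good to about 2 mm. The wrist camera is an equidistant fisheye: a pixel r from the principal point sees the ray r / f radians off the axis. A picture is of the moment at which its call begins: read the wrist's pose just before it. There is no depth.
- arm.job_done(): hands the job in; it is judged then, once.
The state is a dict: "clock": time; "joints": joint angles; "joint_vel": joint speeds; "joint_efforts": joint torques, N m; "position": TCP position; "ee_rot": TCP orientation; "contact_force": force on the tool from outside, world axes, zero at the start; "wrist_torque": the same for the moment, N m; "gripper_width": finger opening in mm; "grasp_force": force on a finger pad.
Only numpy, scipy, OpenCV 4.12 (cv2) and the standard library are available. Lean on these libraries where they do the work, as an engineer would, in place of code of your own. Each camera call takes 0.05 s, during which the arm holds its last target. There are 200 camera calls.

### The job

Take the steel T-section sample out of the wooden rack, set it down in the low-rimmed nest of the clamp fixture, let go of it, and swing the toggle clamp's handle all the way over centre so that its rubber foot is locked down on the sample. Then swing the handle fully back, leaving the sample in the nest, and finally take the sample and set it down flat on the floor of the aluminium trough, lengthwise near the trough's middle, leaving the clamp open (it fits in there only when held by its two ends). Leave the other objects on the bench where they are.

Things in the scene. Friction and masses are not known exactly. Their poses are not given: they have to be found in the camera images.
- sample: Bright steel T-section sample, 0.28 kg. Foot 36 (its x) x 50 (its y) x 12 mm high, and on it a central neck 20 (x) x 50 (y) x 16 mm; total height 28 mm. Origin: centre of the underside; z up. It is the same after a half turn. It can be pinched across the neck (20 mm, along its x, above 12 mm) or by its two ends (50 mm, along its y).
- rack_floor (a point): Wooden rack, fixed to the bench; the point is the centre of its floor, 8 mm above the bench; x, y are the rack's axes. Two upright cheeks, 14 mm thick, 60 mm wide along x and rising 48 mm above the floor, stand across y with 58 mm between them, one at each end of the sample, whose y lies along the rack's y; open on both x sides. So in the rack only the neck can be pinched.
- trough_floor (a point): Aluminium trough, fixed to the bench; the point is the centre of its floor, 8 mm above the bench. Straight channel 130 mm long along its y, 46 mm wide inside (x), walls 4 mm thick and rising 48 mm above the floor along both sides, open at the top and at both ends. The sample fits only with its y along the trough's y, and fingers fit beside it only at its two ends.
- fixture: Clamp fixture, fixed to the bench; origin under the middle of its 240 x 100 x 12 mm dark steel base plate (long along x); +x points from the toggle clamp to the nest, y is parallel to the clamp's hinge.
- nest (a point): Centre of the nest's floor, 20 mm above the bench, at x = +75 mm on the fixture. A steel pad with a low rim, 6 mm high and 8 mm thick, round a pocket 41 mm (fixture x) by 55 mm (fixture y): the sample's y lies along the fixture's y (either way round). The clamp's foot comes down on its centre.
- pivot (a point): Hinge point of the clamp's handle, 101 mm above the bench at x = -53 mm on the fixture; the hinge axis is the fixture's y.
- handle_grip (a point): Middle of the handle's crossbar: a black bar of 16 mm diameter parallel to the hinge axis (fixture y), 130 mm from the pivot, carried at its ends by two 12 mm steel rods 70 mm apart (a U-shaped handle, open for 45 mm below the bar), so it can be pinched from above, front and back, between the rods. At the start the handle leans back 60 degrees from upright, away from the nest.
- clamp_handle (a joint): Angle of the handle about the fixture's +y: 0 fully back (open, leaning 60 degrees away from the nest), 1.20 at dead centre, 1.31 at the stop, over centre (locked, leaning 15 degrees towards the nest). It turns easily, with some stiffness near the centre as the foot's spring is squeezed.
- clamp_arm (a joint): Angle of the clamp's 130 mm arm (hinged 26 mm below the handle), linked to the handle: 0 open (upright, leaning back 7 degrees), about 1.69 level over the nest. It turns faster than the handle at first, then hardly at all near the centre.
- spindle: Sprung steel spindle with a rubber foot (18 mm diameter) at the end of the clamp arm; origin: centre of the foot's face. It presses with about 10 N on a seated sample when the clamp is locked.
- bush: Bystander: dark steel flanged bush, flange 52 mm, 34 mm high; origin under its centre.
- refblock: Bystander: round steel reference block, 64 mm diameter, 15 mm high; origin under its centre.
- wrench: Bystander: steel wrench, 170 mm long, lying on the bench.
There are look-alikes about, which are no part of the job. What is shaped like the sample but pink is not meant. Of the things shaped like the part that bears trough_floor, the aluminium one is meant.

How it is judged:
By the outcome, as a careful person would: the job done as asked, in the order asked, and still so for the second after the job is handed in, with the robot touching nothing.
It also fails if it takes over 72 s, if anything falls off the work surface, if the arm or the gripper's body presses on something with over 40 N, if the wrist force passes 120 N, or if a joint passes its speed limit or range.

## Working session

There is one attempt and no reset: what is moved stays moved. The work goes in short steps, Python scripts to look and compute and a tool call to move; the robot and the scene stay as the last step left them, time stands still between calls to the robot, and variables do not carry over. Pictures are saved under pics/ and viewed, at most 10 in all, crops included, and the job is handed in when it is done.

Besides the shell and the picture viewer there is one more tool, called after ">>>" as name([rows], argument=value, ...), one row to a line, values as JSON. drive_tool: Moves the arm, as the interface text tells. Its arguments: {"type":"object","properties":{"deltas":{"type":"array"},"claw":{"type":"number"}},"required":["deltas"]}

```bash
mkdir -p pics; ls
python3 - <<'E'
from bench import arm,get_image
import cv2,pickle
s=arm.read_state(); print(s)
d={}
for n in("scene","top","wrist"):
    g=get_image(n); d[n]=g; cv2.imwrite(f"pics/{n}0.png",g["img"][:,:,::-1]); print(n,{k:v for k,v in g.items() if k!="img"})
pickle.dump((s,d),open("d0.pkl","wb"))
import numpy as np
im=np.vstack([cv2.resize(d["top"]["img"],(800,600))])
cv2.imwrite("pics/top_big.png",im[:,:,::-1])
E
```

```text
pics
{'clock': 0.0, 'joints': array([ 1.55159837e+00,  3.85582474e-01,  6.63171847e-03, -5.14179689e-04,
       -1.19399997e+00, -2.58604533e-01]), 'joint_vel': array([-0.00102499,  0.00072035, -0.00242649, -0.00149934, -0.00015074,
        0.00072329]), 'joint_efforts': array([ 1.56611291e-04, -3.92290020e+01,  1.88393390e+01,  4.18633461e+00,
       -4.62568642e-03,  5.26199585e-06]), 'position': array([171.21657364, 600.48506029, 230.20599254]), 'ee_rot': array([ 9.90354982e-01, -1.38548878e-01, -1.08605841e-04,  1.09802730e-03]), 'contact_force': array([-0.32190249, -0.46125297,  0.39002344]), 'wrist_torque': array([ 0.00183987, -0.00780758,  0.01482814]), 'grasp_force': 0.0, 'gripper_width': 85.59733263550264}
scene {'fx': 412.37911922631787, 'fy': 412.37911922631787, 'cx': 256.39427820524446, 'cy': 194.4783940678681, 'eye': array([981.72421339, 631.69043636, 790.76224915]), 'orientation': array([ 0.27978297,  0.85822258, -0.40850485, -0.13527487])}
top {'fx': 422.454109826239, 'fy': 422.454109826239, 'cx': 251.9385920402448, 'cy': 190.8857505665441, 'eye': array([ 351.71970393,  -23.43304406, 1457.12692594]), 'orientation': array([-0.69830052,  0.71345199, -0.0375657 ,  0.04417527])}
wrist {'fx': 297.3186396354542, 'fy': 297.3186396354542, 'cx': 256.8206664185252, 'cy': 193.6919449664869, 'mount': array([[ 2.32820391e-04, -9.50742794e-01, -3.09980782e-01,
         7.87591675e+01],
       [ 9.99999834e-01,  5.77886469e-05,  5.73836261e-04,
         7.02245547e-01],
       [-5.27657321e-04, -3.09980864e-01,  9.50742650e-01,
        -1.42452955e+02],
       [ 0.00000000e+00,  0.00000000e+00,  0.00000000e+00,
         1.00000000e+00]])}
```

View pics/top_big.png

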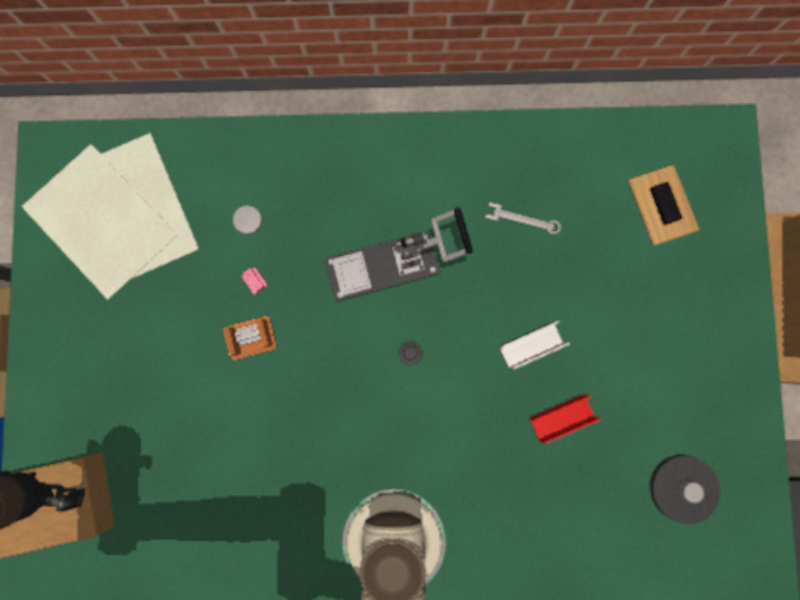

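View pics/scene0.png

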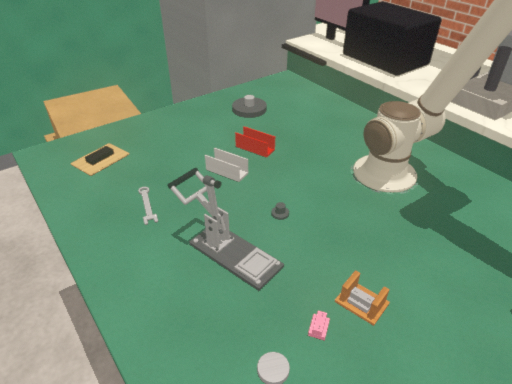

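The bench shows these look-alikes (800x600 top view):
- **Samples:** steel in the wooden rack at (248,335), and pink on the bench at (254,281). The steel one is meant.
- **Troughs:** light grey at (533,345), and red at (565,418). The grey/aluminium one is meant.
- **Fixture:** the nest is at (352,272), the base runs to (437,255), and the crossbar is at (463,230).

Next I'll confirm with enlarged crops and get coarse positions.

```bash
cat > h.py <<'E'
import numpy as np, cv2, pickle
from scipy.spatial.transform import Rotation as R
from scipy.linalg import logm, expm
def ray(g,u,v,st=None):
    if "mount" in g:
        x,y=(u-g["cx"])/g["fx"],(v-g["cy"])/g["fy"]; r=np.hypot(x,y)+1e-12
        d=np.array([np.sin(r)*x/r,np.sin(r)*y/r,np.cos(r)])
        M=pose(st)@g["mount"]; return M[:3,3],M[:3,:3]@d
    d=np.array([(u-g["cx"])/g["fx"],(v-g["cy"])/g["fy"],1.])
    return np.array(g["eye"]),R.from_quat(g["orientation"]).as_matrix()@d
def px(g,u,v,z,st=None):
    e,d=ray(g,u,v,st); return e+d*(z-e[2])/d[2]
def proj(g,p,st=None):
    p=np.atleast_2d(np.asarray(p,float))
    if "mount" in g:
        M=pose(st)@g["mount"]; c=(p-M[:3,3])@M[:3,:3]
        t=np.arctan2(np.hypot(c[:,0],c[:,1]),c[:,2]); h=np.hypot(c[:,0],c[:,1])+1e-9
        return np.c_[g["cx"]+g["fx"]*t*c[:,0]/h,g["cy"]+g["fy"]*t*c[:,1]/h]
    c=(p-g["eye"])@R.from_quat(g["orientation"]).as_matrix()
    return np.c_[g["cx"]+g["fx"]*c[:,0]/c[:,2],g["cy"]+g["fy"]*c[:,1]/c[:,2]]
def pose(st):
    T=np.eye(4); T[:3,:3]=R.from_quat(st["ee_rot"]).as_matrix(); T[:3,3]=st["position"]; return T
def down(p,psi,tilt=0):
    """tool down, tool x at yaw psi; then tilt (rad) about tool y"""
    T=np.eye(4); T[:3,:3]=(R.from_euler("z",psi)*R.from_euler("x",np.pi)*R.from_euler("y",tilt)).as_matrix(); T[:3,3]=p; return T
def rows(A,B,n):
    """constant row (shift cm, turn deg) repeated n times from pose A to B"""
    D=expm(np.real(logm(np.linalg.inv(A)@B))/n)
    return np.round(D[:3,3]/10,2).tolist(),np.round(R.from_matrix(D[:3,:3]).as_rotvec(degrees=True),2).tolist()
E
python3 - <<'E'
from h import *
s,d=pickle.load(open("d0.pkl","rb")); g=d["top"]; k=1.5625
P=lambda n,u,v,z:print(n,px(g,u/k,v/k,z)[:2].round(0))
P("rack",249,338,8);P("trough",533,346,8);P("tr_end1",505,355,8);P("tr_end2",563,335,8)
P("nest",352,272,20);P("base R",434,256,12);P("bar a",459,212,166);P("bar b",467,250,166);P("bush",410,352,20);P("ref",247,219,15);P("pink",254,281,10);P("red",565,418,8)
t=g["img"]; z=lambda im,u,v,w,h,W,H:cv2.resize(im[v:v+h,u:u+w],(W,H),interpolation=cv2.INTER_CUBIC)
a=z(t,130,160,80,60,400,300);b=z(t,310,200,80,60,400,300);c=z(d["scene"]["img"],300,265,100,75,400,300);e=z(d["scene"]["img"],190,120,100,75,400,300)
cv2.imwrite("pics/crop1.png",np.vstack([np.hstack([a,b]),np.hstack([c,e])])[:,:,::-1])
E
```

```text
rack [439. 308.]
trough [ 408. -314.]
tr_end1 [ 390. -252.]
tr_end2 [ 431. -381.]
nest [579.  79.]
base R [ 612. -103.]
bar a [ 672. -147.]
bar b [ 595. -160.]
bush [401. -45.]
ref [705. 312.]
pink [565. 297.]
red [ 252. -376.]
```

View pics/crop1.png

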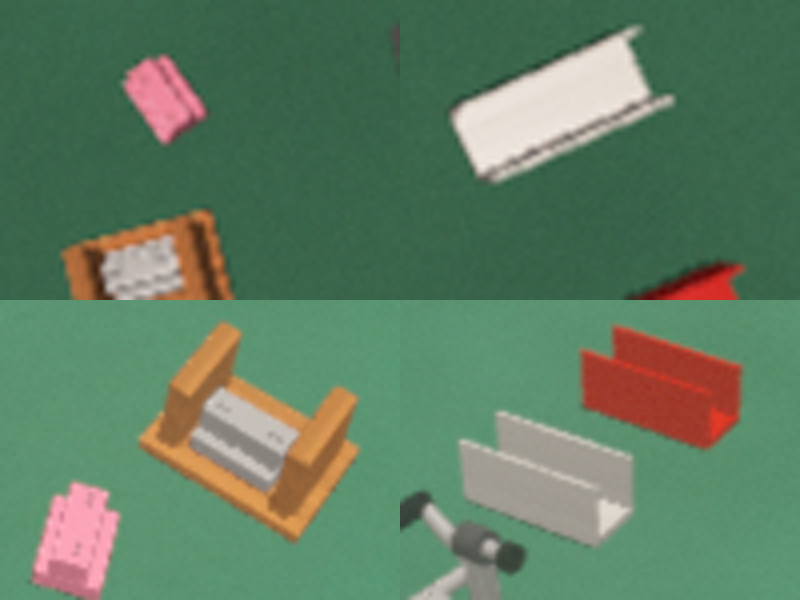

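The crops confirm both targets. The steel T sits in the wooden rack between its two cheeks, and the grey aluminium trough stands beside the red one. The pink T lies loose. Next I'll move to a wrist view over the rack.

Run:
```python
from h import *
from bench import arm
print(rows(pose(arm.read_state()),down([425,308,170],np.radians(-75)),12))
```

```text
([3.35, 0.36, 0.5], [0.01, -0.0, 4.92])
```

>>> drive_tool([
  [[3.35,0.36,0.5],[0,0,4.92]],
  [[3.35,0.36,0.5],[0,0,4.92]],
  [[3.35,0.36,0.5],[0,0,4.92]],
  [[3.35,0.36,0.5],[0,0,4.92]],
  [[3.35,0.36,0.5],[0,0,4.92]],
  [[3.35,0.36,0.5],[0,0,4.92]],
  [[3.35,0.36,0.5],[0,0,4.92]],
  [[3.35,0.36,0.5],[0,0,4.92]],
  [[3.35,0.36,0.5],[0,0,4.92]],
  [[3.35,0.36,0.5],[0,0,4.92]],
  [[3.35,0.36,0.5],[0,0,4.92]],
  [[3.35,0.36,0.5],[0,0,4.92]],
], claw=4.2)

```text
clock: 1.35
position: [424.9, 307.2, 170.9]
ee_rot: [0.792, -0.61, 0.0, 0.0]
contact_force: [0.5, 0.6, -0.7]
gripper_width: 42.0
grasp_force: 0.0
```

```bash
cat > snap.py <<'E'
import sys
from h import *
from bench import arm,get_image
n,u,v,w,h,k=sys.argv[1],*map(int,sys.argv[2:7])
s=arm.read_state(); g=get_image("wrist"); pickle.dump((s,g),open(n+".pkl","wb"))
im=cv2.resize(g["img"][v:v+h,u:u+w],None,fx=k,fy=k,interpolation=cv2.INTER_CUBIC)
for i in range(0,w,50): cv2.putText(im,str(u+i),(i*k,10),0,.35,(255,255,0)); cv2.line(im,(i*k,0),(i*k,4),(255,255,0))
for i in range(0,h,50): cv2.putText(im,str(v+i),(0,i*k+4),0,.35,(255,255,0))
cv2.imwrite("pics/"+n+".png",im[:,:,::-1])
print(s["clock"],s["position"].round(1),s["ee_rot"].round(4),s["joints"].round(2),s["gripper_width"])
E
python3 snap.py rack 110 40 260 195 3
```

```text
1.35 [424.9 307.2 170.9] [ 7.924e-01 -6.099e-01  0.000e+00  2.000e-04] [ 0.94  0.27 -0.33  0.   -0.98 -0.68] 41.98133535423923
```

View pics/rack.png

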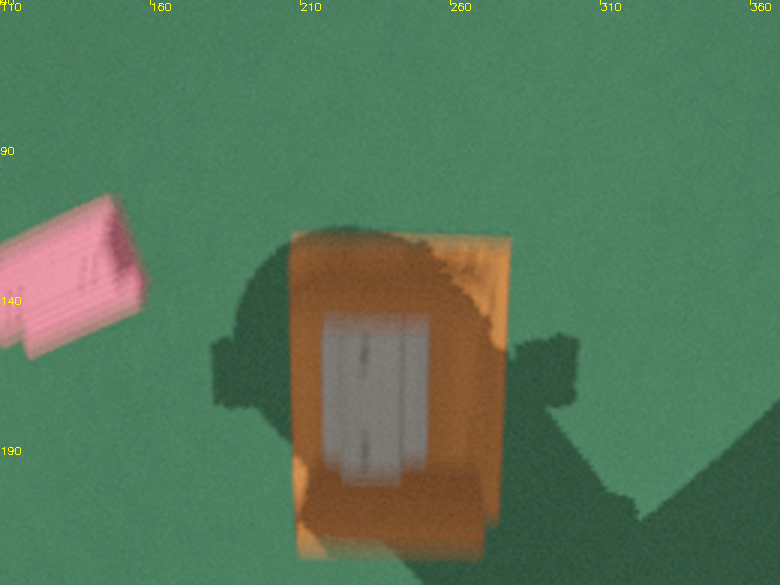

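This view shows the sample in the rack. Its neck spans crop x 341–402 and its foot x 323–428, between rows 315 and 485, with a cheek at each end. I'll work out its pose.

Run:
```python
from h import *
from bench import arm
s,g=pickle.load(open("rack.pkl","rb"))
P=lambda u,v,z:px(g,110+u/3,40+v/3,z,s)[:2]
n=[P(341,485,36),P(402,485,36),P(403,315,36),P(342,315,36)]
f=[P(323,468,20),P(427,468,20),P(429,315,20),P(322,315,20)]
for q in(n,f):
    q=np.array(q); print(q.round(1).tolist(),"c",q.mean(0).round(1),"w",np.linalg.norm(q[0]-q[1]).round(1),np.linalg.norm(q[3]-q[2]).round(1),"l",np.linalg.norm(q[0]-q[3]).round(1),np.linalg.norm(q[1]-q[2]).round(1),"ang",np.degrees(np.arctan2(*(q[2]+q[3]-q[0]-q[1])[::-1])).round(1))
s2=arm.read_state();print(s2["position"],s2["joint_vel"].round(3))
```

```text
[[450.9, 333.6], [431.3, 328.4], [444.8, 273.6], [463.4, 278.4]] c [447.6 303.5] w 20.3 19.2 l 56.7 56.4 ang -76.7
[[458.8, 335.1], [423.7, 325.8], [436.5, 273.9], [471.1, 282.8]] c [447.5 304.4] w 36.3 35.7 l 53.7 53.4 ang -76.4
[423.90509723 302.54802397 169.72316072] [ 0.046  0.015  0.029 -0.013 -0.03   0.065]
```

The arm was still settling in that shot, so I'll retake it now that it's at rest and fit a model silhouette numerically.

```bash
cat >> h.py <<'E'
def box(c,a,lo,hi):
    p=np.array([[x,y,z] for x in(lo[0],hi[0]) for y in(lo[1],hi[1]) for z in(lo[2],hi[2])],float)
    r=np.array([[np.cos(a),-np.sin(a)],[np.sin(a),np.cos(a)]]); p[:,:2]=p[:,:2]@r.T+c; return p
S=4
def hulls(g,st,bs,m,val):
    for b in bs:
        q=cv2.convexHull((proj(g,b,st)*S*16+8*S).astype(np.int32)); cv2.fillConvexPoly(m,q,val,shift=4)
def fit(g,st,mask,draw,x0,step,roi):
    """maximise overlap of mask with the silhouette draw(x) by Nelder-Mead"""
    from scipy.optimize import minimize
    u,v,w,h=roi; M=cv2.resize(mask.astype(np.uint8)*255,None,fx=S,fy=S,interpolation=cv2.INTER_LINEAR)[v*S:(v+h)*S,u*S:(u+w)*S]>127
    def cost(x):
        m=np.zeros((384*S,512*S),np.uint8); draw(x,m); m=m[v*S:(v+h)*S,u*S:(u+w)*S]>0
        return (m^M).sum()/max(M.sum(),1)
    x0=np.array(x0,float); sim=np.vstack([x0]+[x0+np.eye(len(x0))[i]*step[i] for i in range(len(x0))])
    r=minimize(cost,x0,method="Nelder-Mead",options=dict(initial_simplex=sim,xatol=.02,fatol=1e-4,maxiter=250)); return r.x,r.fun
def sample(c,a,z): return [box(c,a,(-18,-25,z),(18,25,z+12)),box(c,a,(-10,-25,z+12),(10,25,z+28))]
E
cat > rk.py <<'E'
from h import *
from bench import arm,get_image
s=arm.read_state(); g=get_image("wrist"); hs=cv2.cvtColor(g["img"],cv2.COLOR_RGB2HSV)
m=(hs[:,:,1]<60); m2=np.zeros_like(m); m2[120:235,190:290]=m[120:235,190:290]
m2=cv2.morphologyEx(m2.astype(np.uint8),cv2.MORPH_CLOSE,np.ones((5,5)))
def draw(x,M):
    hulls(g,s,sample(x[:2],x[2],8),M,255)
    hulls(g,s,[box(x[:2],x[2],(-30,29,8),(30,43,56)),box(x[:2],x[2],(-30,-43,8),(30,-29,56))],M,0)
x,f=fit(g,s,m2,draw,[447,302,np.radians(14)],[4,4,.05],(180,100,120,150))
print("sample",x[:2].round(1),"yaw",np.degrees(x[2]).round(2),"cost",round(f,3),m2.sum())
psi=x[2]-np.pi/2
A=pose(arm.read_state()); print(s["position"],arm.read_state()["position"])
print(rows(A,down([*x[:2],90],psi),5)); print(rows(down([*x[:2],90],psi),down([*x[:2],22],psi),5))
E
python3 rk.py
```

```text
sample [447.2 307.1] yaw 14.09 cost 0.084 1625
[423.90509723 302.54802397 169.72316072] [424.15616972 304.7400494  170.29437753]
([0.07, -0.46, 1.61], [0.04, -0.02, 0.13])
([0.0, -0.0, 1.36], [0.0, 0.0, 0.0])
```

>>> drive_tool([
  [[0,-0.8,1.5],[0,0,0]],
  [[0,-0.8,1.5],[0,0,0]],
  [[0,-0.5,1],[0,0,0]],
  [[0,0,0],[0,0,0]],
  [[0,0,0],[0,0,0]],
  [[0,0,0],[0,0,0]],
  [[0,0,0],[0,0,0]],
])

```text
clock: 2.15
position: [444.8, 314.5, 131.9]
ee_rot: [0.794, -0.608, 0.0, -0.001]
contact_force: [0.7, 0.5, -0.0]
gripper_width: 42.1
grasp_force: 0.0
```

```bash
python3 rk.py; python3 rk.py
```

```text
sample [447.8 307.4] yaw 13.91 cost 0.091 2126
[444.83661446 314.46036345 131.9456416 ] [444.84785206 314.37657733 131.90909949]
([0.15, -0.02, 0.84], [-0.01, 0.01, 0.23])
([0.0, 0.0, 1.36], [0.0, 0.0, -0.0])
sample [447.8 307.3] yaw 13.87 cost 0.09 2125
[444.84785206 314.37657733 131.90909949] [444.85960838 314.33400883 131.92475502]
([0.15, -0.02, 0.84], [-0.01, 0.01, 0.24])
([0.0, -0.0, 1.36], [0.0, -0.0, 0.0])
```

>>> drive_tool([
  [[0.25,-0.03,1],[0,0,0.4]],
  [[0.25,-0.03,1.7],[0,0,0.4]],
  [[0.25,-0.04,1.7],[0,0,0.4]],
  [[0,0,1.7],[0,0,0]],
  [[0,0,1.7],[0,0,0]],
  [[0,0,1.5],[0,0,0]],
  [[0,0,1.1],[0,0,0]],
  [[0,0,0.5],[0,0,0]],
  [[0,0,0],[0,0,0]],
  [[0,0,0],[0,0,0]],
])

```text
clock: 3.25
position: [448.0, 307.4, 22.8]
ee_rot: [0.787, -0.617, 0.0, -0.001]
contact_force: [0.0, 0.6, -0.3]
gripper_width: 41.9
grasp_force: 0.0
```

>>> drive_tool([
  [[0,0,0],[0,0,0]],
  [[0,0,0],[0,0,0]],
  [[0,0,0],[0,0,0]],
  [[0,0,0],[0,0,0]],
  [[0,0,0],[0,0,0]],
], claw=1)

```text
clock: 3.75
position: [448.2, 307.6, 23.3]
ee_rot: [0.787, -0.617, 0.0, -0.001]
contact_force: [-1.8, 0.7, 5.6]
gripper_width: 18.1
grasp_force: 60.5
```

>>> drive_tool([
  [[0,0,-0.8],[0,0,0]],
  [[0,0,-2],[0,0,0]],
  [[0,0,-3],[0,0,0]],
  [[0,0,-3],[0,0,0]],
  [[0,0,-2.5],[0,0,0]],
])

```text
clock: 4.25
position: [447.3, 306.8, 136.5]
ee_rot: [0.787, -0.617, -0.0, 0.0]
contact_force: [0.2, 0.9, -1.8]
gripper_width: 18.8
grasp_force: 59.5
```

Run:
```python
from h import *
from bench import arm
s=arm.read_state(); print(s["position"],s["gripper_width"],s["grasp_force"])
print(rows(pose(s),down([485,63,165],np.radians(10)),12))
```

```text
[447.29981729 306.76393222 136.48026008] 18.812214376252708 59.53299522399902
([1.61, 1.59, -0.24], [0.0, 0.0, -7.18])
```

>>> drive_tool([
  [[1.61,1.59,-0.24],[0,0,-7.18]],
  [[1.61,1.59,-0.24],[0,0,-7.18]],
  [[1.61,1.59,-0.24],[0,0,-7.18]],
  [[1.61,1.59,-0.24],[0,0,-7.18]],
  [[1.61,1.59,-0.24],[0,0,-7.18]],
  [[1.61,1.59,-0.24],[0,0,-7.18]],
  [[1.61,1.59,-0.24],[0,0,-7.18]],
  [[1.61,1.59,-0.24],[0,0,-7.18]],
  [[1.61,1.59,-0.24],[0,0,-7.18]],
  [[1.61,1.59,-0.24],[0,0,-7.18]],
  [[1.61,1.59,-0.24],[0,0,-7.18]],
  [[1.61,1.59,-0.24],[0,0,-7.18]],
])

```text
clock: 5.45
position: [484.3, 61.9, 163.8]
ee_rot: [0.996, 0.089, -0.001, -0.0]
contact_force: [0.2, 0.5, -2.4]
gripper_width: 18.8
grasp_force: 59.6
```

>>> drive_tool([
  [[0,0,0],[0,0,0]],
  [[0,0,0],[0,0,0]],
  [[0,0,0],[0,0,0]],
  [[0,0,0],[0,0,0]],
  [[0,0,0],[0,0,0]],
])

```text
clock: 5.95
position: [484.5, 63.5, 164.1]
ee_rot: [0.996, 0.088, -0.0, -0.0]
contact_force: [0.4, -0.3, -3.0]
gripper_width: 18.7
grasp_force: 59.6
```

```bash
python3 snap.py nest 120 0 392 290 2
```

```text
5.95 [484.5  63.5 164.1] [ 9.962e-01  8.750e-02 -1.000e-04 -0.000e+00] [ 0.46  0.22 -0.42 -0.   -0.94  1.28] 18.744922747903967
```

View pics/nest.png

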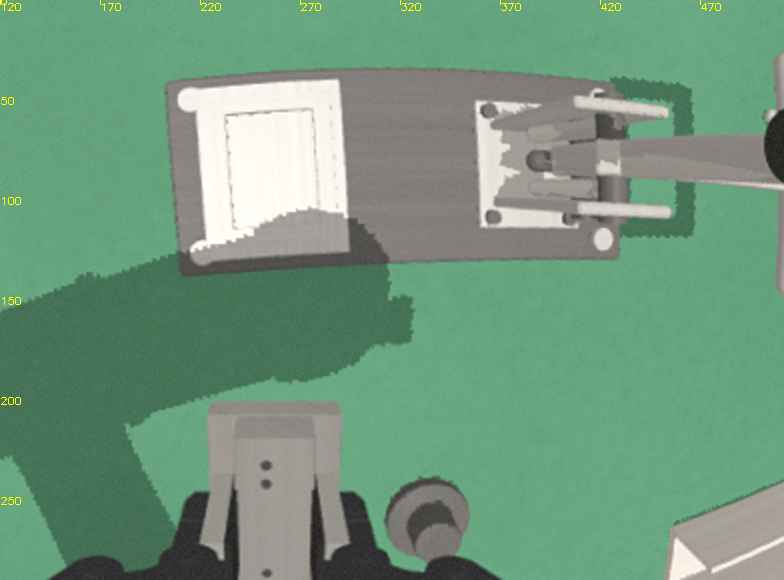

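This view shows the whole fixture: plate corners at crop (165,81), (182,276), (617,85) and (619,260), and the pocket at about (226–322, 107–229). The held sample's far end is at row 402, columns 208–340.

```bash
cat > fx.py <<'E'
from h import *
s,g=pickle.load(open("nest.pkl","rb"))
P=lambda u,v,z:px(g,120+u/2,v/2,z,s)[:2]
c=np.array([P(165,81,12),P(182,276,12),P(619,260,12),P(617,84,12)])
print("plate",c.round(1).tolist()); n=np.linalg.norm
print("L",n(c[0]-c[3]).round(1),n(c[1]-c[2]).round(1),"W",n(c[0]-c[1]).round(1),n(c[2]-c[3]).round(1))
ax=(c[0]+c[1]-c[2]-c[3])/2; print("angs",[np.degrees(np.arctan2(*v[::-1])).round(1) for v in(c[0]-c[3],c[1]-c[2],c[1]-c[0],c[2]-c[3])],"centre",c.mean(0).round(1))
e=ax/n(ax); print("nest from plate",(c.mean(0)+75*e).round(1))
for z in(20,26):
    q=np.array([P(226,114,z),P(314,107,z),P(322,226,z),P(234,231,z)]); print("pocket",z,q.mean(0).round(1),n(q[0]-q[1]).round(1),n(q[0]-q[3]).round(1),n(q[1]-q[2]).round(1),np.degrees(np.arctan2(*(q[0]+q[3]-q[1]-q[2])[::-1])).round(1))
q=np.array([P(338,79,26),P(349,252,26)]); print("pad edge ang",np.degrees(np.arctan2(*(q[1]-q[0])[::-1])),n(q[0]-q[1]))
T=pose(s); zb=s["position"][2]-15.3
for u,v,z in((208,402,zb),(340,402,zb),(235,417,zb+28),(313,417,zb+28)):
    w=px(g,120+u/2,v/2,z,s); print("held, tool frame",(T[:3,:3].T@(w-T[:3,3])).round(1))
E
python3 fx.py
```

```text
plate [[613.0, 139.7], [517.0, 115.4], [574.0, -115.9], [670.3, -93.3]]
L 240.0 238.1 W 99.1 99.0
angs [np.float64(103.8), np.float64(103.8), np.float64(-165.8), np.float64(-166.8)] centre [593.6  11.5]
nest from plate [575.6  84.3]
pocket 20 [576.7  79.2] 41.6 57.0 57.9 104.1
pocket 26 [576.4  79.2] 40.7 55.8 56.7 104.1
pad edge ang -165.91484102491563 82.90855058993603
held, tool frame [ 22.7 -18.2  15.3]
held, tool frame [22.7 19.1 15.3]
held, tool frame [ 28.9  -8.7 -12.7]
held, tool frame [ 28.9   9.5 -12.7]
```

The plate and the pocket disagree by about 5 mm along fixture x. I'll enlarge the nest with the contrast stretched before placing anything.

Run:
```python
from h import *
s,g=pickle.load(open("nest.pkl","rb"))
im=g["img"][30:142,195:305].astype(float)
print(im.max(axis=(0,1)))
o=np.clip((im-205)*255/50,0,255).astype(np.uint8); o=np.where(im.mean(2,keepdims=True)<150,im,o).astype(np.uint8)
o=cv2.resize(o,None,fx=5,fy=5,interpolation=cv2.INTER_NEAREST)
for i in range(0,110,10): cv2.putText(o,str(195+i),(i*5,9),0,.33,(255,0,0)); cv2.putText(o,str(30+i),(0,i*5+9),0,.33,(255,0,0))
cv2.imwrite("pics/nestz.png",o[:,:,::-1])
```

```text
[255. 255. 249.]
```

View pics/nestz.png

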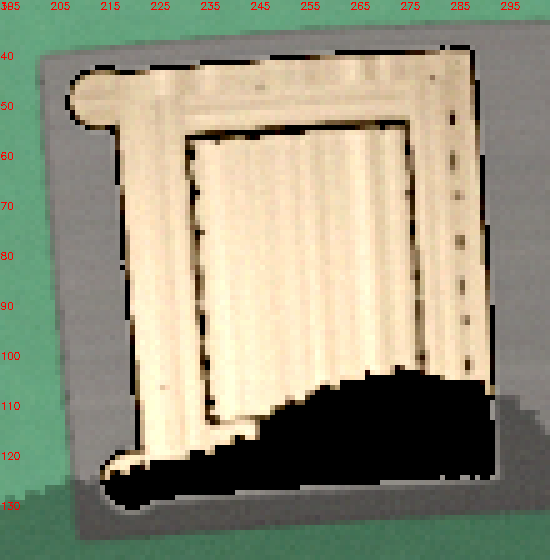

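The pocket centre is clear: corners at about (232,56.6), (276.4,54.4), (280.4,112.4) and (236.6,114.6). I'll now read the held sample's edges from intensity profiles to get its offset in the grip.

Run:
```python
from h import *
s,g=pickle.load(open("nest.pkl","rb")); G=cv2.cvtColor(g["img"],cv2.COLOR_RGB2GRAY).astype(int)
for a,b in((228,232),(250,254),(262,266),(282,286)): print("cols",a,dict(zip(range(196,226),G[196:226,a:b].mean(1).round().astype(int).tolist())))
print("row 203",dict(zip(range(218,296),G[203:205,218:296].mean(0).round().astype(int).tolist())))
T=pose(s); f=lambda u,v,z:(T[:3,:3].T@(px(g,u,v,s["position"][2]-z,s)-T[:3,3])).round(1)
for v,z in((201,15.3),(207.5,3.3),(208,3.3),(219,-12.7)): print(v,z,f(257,v,z))
q=np.array([px(g,u,v,26,s)[:2] for u,v in((232,56.6),(276.4,54.4),(280.4,112.4),(236.6,114.6))]); print("pocket",q.mean(0).round(1),np.linalg.norm(q[0]-q[1]),np.linalg.norm(q[0]-q[3]))
```

```text
cols 228 {196: 127, 197: 140, 198: 145, 199: 145, 200: 144, 201: 140, 202: 140, 203: 139, 204: 138, 205: 136, 206: 137, 207: 149, 208: 153, 209: 154, 210: 153, 211: 155, 212: 155, 213: 154, 214: 153, 215: 154, 216: 154, 217: 154, 218: 154, 219: 154, 220: 154, 221: 154, 222: 152, 223: 155, 224: 154, 225: 154}
cols 250 {196: 146, 197: 144, 198: 145, 199: 144, 200: 144, 201: 140, 202: 140, 203: 138, 204: 139, 205: 138, 206: 140, 207: 150, 208: 142, 209: 140, 210: 138, 211: 139, 212: 138, 213: 139, 214: 140, 215: 141, 216: 140, 217: 138, 218: 142, 219: 150, 220: 155, 221: 156, 222: 156, 223: 156, 224: 156, 225: 156}
cols 262 {196: 146, 197: 147, 198: 147, 199: 146, 200: 144, 201: 139, 202: 138, 203: 138, 204: 138, 205: 138, 206: 142, 207: 152, 208: 142, 209: 138, 210: 136, 211: 136, 212: 135, 213: 137, 214: 137, 215: 140, 216: 140, 217: 140, 218: 140, 219: 150, 220: 154, 221: 156, 222: 156, 223: 154, 224: 155, 225: 155}
cols 282 {196: 146, 197: 148, 198: 147, 199: 148, 200: 144, 201: 138, 202: 137, 203: 138, 204: 136, 205: 137, 206: 136, 207: 147, 208: 152, 209: 154, 210: 154, 211: 154, 
[... 392 characters left out ...]
: 139, 243: 139, 244: 138, 245: 139, 246: 140, 247: 138, 248: 139, 249: 138, 250: 140, 251: 138, 252: 138, 253: 138, 254: 138, 255: 141, 256: 140, 257: 140, 258: 138, 259: 138, 260: 139, 261: 138, 262: 138, 263: 138, 264: 139, 265: 138, 266: 138, 267: 138, 268: 140, 269: 138, 270: 138, 271: 140, 272: 138, 273: 138, 274: 139, 275: 139, 276: 138, 277: 132, 278: 136, 279: 135, 280: 136, 281: 136, 282: 136, 283: 136, 284: 138, 285: 136, 286: 138, 287: 137, 288: 137, 289: 141, 290: 146, 291: 144, 292: 146, 293: 146, 294: 148, 295: 146}
201 15.3 [22.7  0.4 15.3]
207.5 3.3 [23.4  0.4  3.3]
208 3.3 [23.1  0.4  3.3]
219 -12.7 [ 23.6   0.4 -12.7]
pocket [576.5  79.8] 40.980162249285414 55.348934920395
```

Run:
```python
from h import *
from bench import arm
s=arm.read_state(); ps=np.radians(14); tx=np.array([np.cos(ps),np.sin(ps)]); ty=np.array([np.sin(ps),-np.cos(ps)])
t=np.array([576.5,79.8])+1.6*tx-.4*ty; print(t,s["position"])
A=pose(s);B=down([*t,110],ps); print(rows(A,B,6)); print(rows(B,down([*t,52],ps),4))
```

```text
[577.9557044   80.57519332] [484.6459541   63.45804299 164.1413794 ]
([1.58, 0.04, 0.9], [-0.0, 0.0, -0.66])
([-0.0, -0.0, 1.45], [0.0, 0.0, -0.0])
```

>>> drive_tool([
  [[1.58,0.04,0.9],[0,0,-0.66]],
  [[1.58,0.04,0.9],[0,0,-0.66]],
  [[1.58,0.04,0.9],[0,0,-0.66]],
  [[1.58,0.04,0.9],[0,0,-0.66]],
  [[1.58,0.04,0.9],[0,0,-0.66]],
  [[1.58,0.04,0.9],[0,0,-0.66]],
  [[0,0,1.8],[0,0,0]],
  [[0,0,1.8],[0,0,0]],
  [[0,0,1.4],[0,0,0]],
  [[0,0,0.8],[0,0,0]],
  [[0,0,0],[0,0,0]],
  [[0,0,0],[0,0,0]],
])

```text
clock: 7.2
position: [578.8, 80.2, 52.6]
ee_rot: [0.993, 0.122, 0.0, 0.0]
contact_force: [0.6, 0.4, -2.2]
gripper_width: 18.4
grasp_force: 59.6
```

>>> drive_tool([
  [[0,0,0],[0,0,0]],
  [[0,0,0],[0,0,0]],
  [[0,0,0],[0,0,0]],
])

```text
clock: 7.5
position: [578.6, 80.0, 52.8]
ee_rot: [0.993, 0.122, 0.001, -0.0]
contact_force: [-0.0, 1.7, -3.2]
gripper_width: 18.7
grasp_force: 59.6
```

```bash
python3 snap.py hover 180 100 160 120 5
```

```text
7.5 [578.6  80.   52.8] [ 9.926e-01  1.215e-01  6.000e-04 -2.000e-04] [ 0.41  0.5  -0.31  0.   -0.76  1.4 ] 18.696547569364718
```

View pics/hover.png

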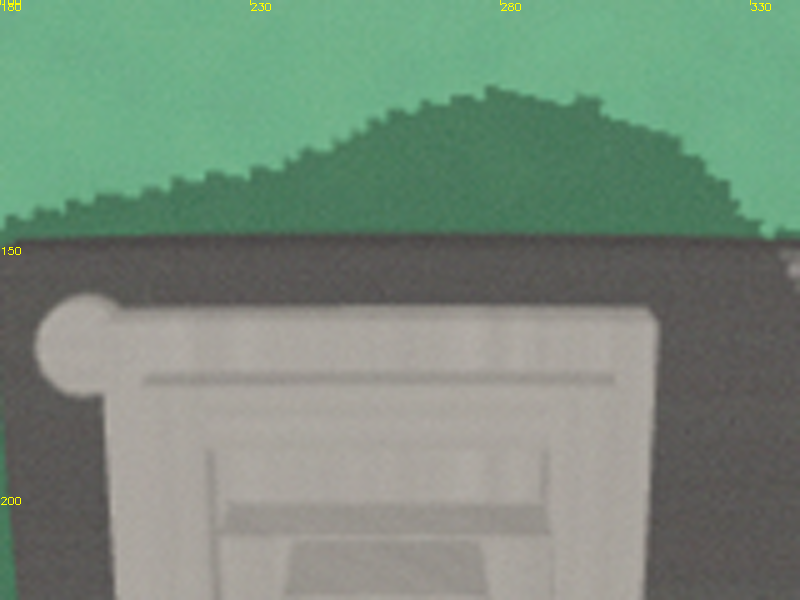

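The hover view shows the sample end face (bottom edge at row 503, columns 224–551) just above the pocket. The pocket's side edges are at columns 210 and 547, its far edge is at about row 447, and the rim's outer line is at row 378.

Run:
```python
from h import *
s,g=pickle.load(open("hover.pkl","rb")); T=pose(s)
f=lambda u,v,z:(T[:3,:3].T@(px(g,180+u/5,100+v/5,z,s)-T[:3,3])).round(1)
zb=s["position"][2]-15.3
for n,u,v,z in(("pock L",210,455,26),("pock R",545,455,26),("pock L low",217,590,26),("pock R low",552,590,26),("far z26",380,446,26),("far z20",380,446,20),("rim out z26",380,378,26),("rim out z20",380,378,20),("rim L",145,378,20),("rim R",615,378,20),("sam L",224,504,zb),("sam R",551,504,zb),("sam end bot",380,503,zb),("sam end foot top",380,535,zb+12)): print(n,f(u,v,z))
G=cv2.cvtColor(g["img"],cv2.COLOR_RGB2GRAY).astype(int)
print(dict(zip(range(172,210),G[172:210,240:270].mean(1).round(1).tolist())))
```

```text
pock L [ 25.  -20.6  26.8]
pock R [25.  19.6 26.8]
pock L low [  7.5 -20.4  26.8]
pock R low [ 7.5 21.1 26.8]
far z26 [26.1 -0.2 26.8]
far z20 [24.2 -0.2 32.8]
rim out z26 [34.5 -0.2 26.8]
rim out z20 [32.9 -0.2 32.8]
rim L [ 33.  -29.1  32.8]
rim R [33.  28.6 32.8]
sam L [ 22.8 -17.8  15.3]
sam R [22.8 19.1 15.3]
sam end bot [22.9 -0.2 15.3]
sam end foot top [23.6 -0.2  3.3]
{172: 166.0, 173: 165.3, 174: 156.0, 175: 149.0, 176: 151.9, 177: 163.2, 178: 166.3, 179: 166.9, 180: 165.6, 181: 164.2, 182: 163.4, 183: 164.9, 184: 167.0, 185: 167.3, 186: 166.1, 187: 164.8, 188: 163.1, 189: 163.0, 190: 164.9, 191: 165.8, 192: 165.2, 193: 165.2, 194: 165.0, 195: 164.8, 196: 165.1, 197: 164.9, 198: 165.0, 199: 164.8, 200: 158.0, 201: 149.7, 202: 147.6, 203: 147.9, 204: 147.9, 205: 148.6, 206: 149.2, 207: 159.0, 208: 151.0, 209: 146.8}
```

Alignment is within about 0.5 mm and the yaw matches. I'll lower it.

>>> drive_tool([
  [[0.02,-0.05,0.2],[0,0,0]],
  [[0,0,0.3],[0,0,0]],
  [[0,0,0.3],[0,0,0]],
  [[0,0,0.3],[0,0,0]],
  [[0,0,0.3],[0,0,0]],
  [[0,0,0.25],[0,0,0]],
  [[0,0,0.1],[0,0,0]],
  [[0,0,0],[0,0,0]],
  [[0,0,0],[0,0,0]],
])

```text
clock: 8.45
position: [578.3, 80.4, 35.4]
ee_rot: [0.993, 0.122, 0.0, 0.0]
contact_force: [-4.0, -0.8, 5.3]
gripper_width: 18.5
grasp_force: 60.6
```

>>> drive_tool([
  [[0,0,0],[0,0,0]],
  [[0,0,0],[0,0,0]],
  [[0,0,0],[0,0,0]],
  [[0,0,-0.5],[0,0,0]],
  [[0,0,-1.5],[0,0,0]],
  [[0,0,-3.2],[0,0,0]],
  [[0,0,-3.4],[0,0,0]],
  [[0,0,-3.4],[0,0,0]],
  [[0,0,-3.4],[0,0,0]],
  [[0,0,-3.4],[0,0,0]],
  [[0,0,-3],[0,0,0]],
], claw=3.8)

```text
clock: 9.55
position: [578.5, 80.4, 255.1]
ee_rot: [0.993, 0.122, 0.001, -0.0]
contact_force: [0.6, -0.1, 0.4]
gripper_width: 38.0
grasp_force: 0.0
```

>>> drive_tool([
  [[-0.7,2.4,0],[0,0,0]],
  [[-0.7,2.4,0],[0,0,0]],
  [[-0.7,2.4,0],[0,0,0]],
  [[-0.7,2.4,0],[0,0,0]],
  [[-0.7,2.4,0],[0,0,0]],
  [[-0.7,2.4,0],[0,0,0]],
  [[-0.7,2.4,0],[0,0,0]],
  [[-0.7,2.4,0],[0,0,0]],
  [[-0.7,2.4,0],[0,0,0]],
  [[-0.7,2.4,0],[0,0,0]],
  [[0,0,0],[0,0,0]],
  [[0,0,0],[0,0,0]],
])

```text
clock: 10.75
position: [568.2, -169.7, 252.6]
ee_rot: [0.993, 0.121, 0.0, -0.0]
contact_force: [0.4, 0.2, 0.1]
gripper_width: 38.0
grasp_force: 0.0
```

>>> drive_tool([
  [[0,0,0],[0,0,0]],
  [[0,0,0],[0,0,0]],
  [[0,0,0],[0,0,0]],
])

```text
clock: 11.05
position: [568.5, -168.6, 252.7]
ee_rot: [0.993, 0.122, 0.0, -0.0]
contact_force: [0.3, 0.5, 0.3]
gripper_width: 37.9
grasp_force: 0.0
```

```bash
python3 snap.py bar 0 0 512 384 1
python3 - <<'E'
import cv2
im=cv2.imread("pics/bar.png"); cv2.imwrite("pics/bar2.png",cv2.resize(im[0:330],(800,516)))
E
```

```text
11.05 [ 568.5 -168.6  252.7] [ 9.925e-01  1.222e-01  1.000e-04 -0.000e+00] [-0.02  0.32 -0.04 -0.   -1.21  1.83] 37.91157134333051
```

View pics/bar2.png

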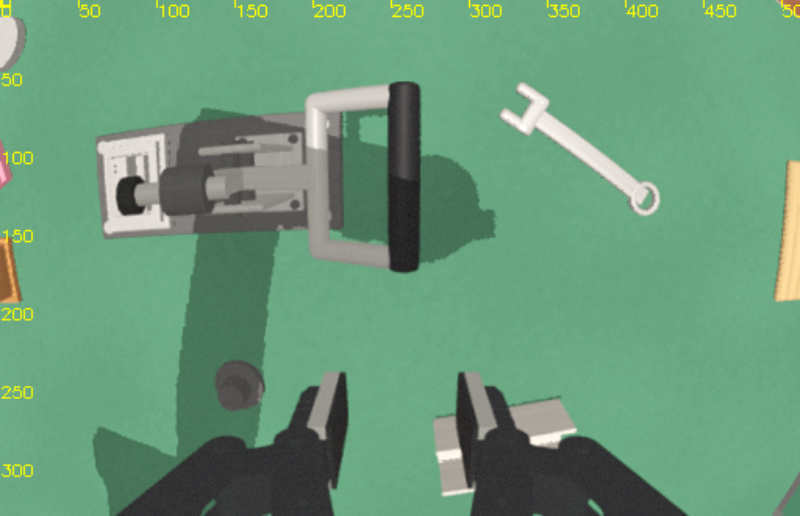

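The bar shows at view columns 389–420, rows 83–271, with the handle leaning back. The bush, wrench and trough are where they were. I'll compute the bar's position and the swing rows.

Run:
```python
from h import *
s,g=pickle.load(open("bar.pkl","rb")); k=1.5625
c=px(g,404.5/k,177/k,166,s); a=px(g,404.5/k,90/k,166,s); b=px(g,404/k,264/k,166,s)
print(c.round(1),np.degrees(np.arctan2(*(b-a)[1::-1])).round(1),"expected 634.7,-153.7")
ps=np.radians(14); A=pose(s); B=down([*c[:2],205],ps); C=down([*c[:2],152],ps)
print(rows(A,B,5),rows(B,C,4))
ph=np.radians(np.linspace(-60,15,19)); x=130*np.sin(ph); z=130*np.cos(ph)
for i,(p,q) in enumerate(zip(-np.diff(x)/10,-np.diff(z)/10)): print(f"[[0,{p:.2f},{q:.2f}],[0,0,0]],",end="")
```

```text
[ 635.2 -153.9  166. ] -166.1 expected 634.7,-153.7
([1.36, 0.04, 0.95], [-0.0, -0.0, 0.01]) ([0.0, 0.0, 1.32], [0.0, 0.0, -0.0])
[[0,-0.50,-0.80],[0,0,0]],[[0,-0.56,-0.76],[0,0,0]],[[0,-0.61,-0.72],[0,0,0]],[[0,-0.66,-0.67],[0,0,0]],[[0,-0.71,-0.62],[0,0,0]],[[0,-0.75,-0.57],[0,0,0]],[[0,-0.79,-0.51],[0,0,0]],[[0,-0.83,-0.45],[0,0,0]],[[0,-0.86,-0.39],[0,0,0]],[[0,-0.89,-0.33],[0,0,0]],[[0,-0.91,-0.26],[0,0,0]],[[0,-0.92,-0.20],[0,0,0]],[[0,-0.94,-0.13],[0,0,0]],[[0,-0.94,-0.06],[0,0,0]],[[0,-0.95,0.01],[0,0,0]],[[0,-0.94,0.08],[0,0,0]],[[0,-0.93,0.14],[0,0,0]],[[0,-0.92,0.21],[0,0,0]],
```

>>> drive_tool([
  [[1.36,0.04,0.95],[0,0,0]],
  [[1.36,0.04,0.95],[0,0,0]],
  [[1.36,0.04,0.95],[0,0,0]],
  [[1.36,0.04,0.95],[0,0,0]],
  [[1.36,0.04,0.95],[0,0,0]],
  [[0,0,0],[0,0,0]],
  [[0,0,1.3],[0,0,0]],
  [[0,0,1.5],[0,0,0]],
  [[0,0,1.5],[0,0,0]],
  [[0,0,0.9],[0,0,0]],
  [[0,0,0],[0,0,0]],
], claw=3)

```text
clock: 12.2
position: [633.6, -155.0, 151.6]
ee_rot: [0.993, 0.121, -0.001, -0.0]
contact_force: [-1.0, -0.9, 0.6]
gripper_width: 29.8
grasp_force: 0.0
```

>>> drive_tool([
  [[0,-0.5,-0.5],[0,0,0]],
  [[0,-0.5,-0.6],[0,0,0]],
  [[0,-0.56,-0.76],[0,0,0]],
  [[0,-0.61,-0.72],[0,0,0]],
  [[0,-0.66,-0.67],[0,0,0]],
  [[0,-0.71,-0.62],[0,0,0]],
  [[0,-0.75,-0.57],[0,0,0]],
  [[0,-0.79,-0.51],[0,0,0]],
  [[0,-0.83,-0.45],[0,0,0]],
  [[0,0,0],[0,0,0]],
], claw=2.6)

```text
clock: 13.2
position: [620.6, -96.0, 207.8]
ee_rot: [0.992, 0.122, 0.0, -0.0]
contact_force: [-0.5, -0.3, -0.5]
gripper_width: 26.1
grasp_force: 0.0
```

>>> drive_tool([
  [[0,-0.6,0.1],[0,0,0]],
  [[0,-0.9,-0.25],[0,0,0]],
  [[0,-0.9,-0.3],[0,0,0]],
  [[0,-0.9,-0.15],[0,0,0]],
  [[0,-0.84,-0.12],[0,0,0]],
  [[0,-0.84,-0.1],[0,0,0]],
  [[0,-0.84,0],[0,0,0]],
  [[0,-0.84,0.05],[0,0,0]],
  [[0,-0.84,0.1],[0,0,0]],
  [[0,-0.8,0.1],[0,0,0]],
  [[0,-0.8,0.15],[0,0,0]],
  [[0,0,0],[0,0,0]],
])

```text
clock: 14.4
position: [598.0, -8.0, 210.6]
ee_rot: [0.993, 0.122, -0.001, -0.0]
contact_force: [0.5, -0.8, -0.5]
gripper_width: 25.9
grasp_force: 0.0
```

>>> drive_tool([
  [[0,-0.2,0],[0,0,0]],
  [[0,-0.2,0],[0,0,0]],
  [[0,0,0],[0,0,0]],
  [[0,0,0],[0,0,0]],
])

```text
clock: 14.8
position: [597.8, -6.2, 211.1]
ee_rot: [0.993, 0.121, -0.0, 0.0]
contact_force: [1.6, -4.4, -1.8]
gripper_width: 25.8
grasp_force: 2.3
```

Run:
```python
from h import *
from bench import arm,get_image
s=arm.read_state(); p=s["position"]; o=np.array([594.6,7.0]); e=np.array([-.2419,.9703])
print(p,"fix x",(p[:2]-o)@e,"fix y",(p[:2]-o)@np.array([-e[1],e[0]]),s["contact_force"])
g=get_image("scene"); pickle.dump(g,open("locked.pkl","wb"))
print(proj(g,[576.5,79.8,20]))
cv2.imwrite("pics/locked.png",cv2.resize(g["img"][140:320,140:360],None,fx=3,fy=3,interpolation=cv2.INTER_CUBIC)[:,:,::-1])
```

```text
[597.79272437  -6.22439656 211.07242978] fix x -13.603952003481478 fix y 0.10108106907805192 [ 1.56573823 -4.4316419  -1.79463999]
[[255.64113538 262.45274372]]
```

View pics/locked.png

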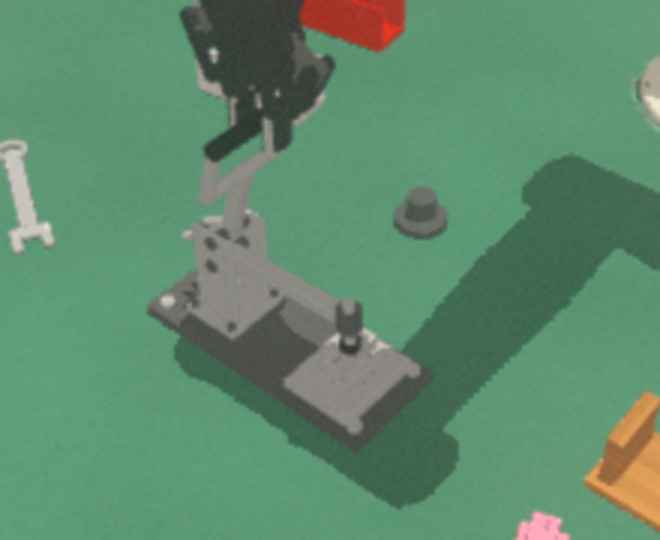

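The scene view shows the arm down with its foot at crop (350,345) over the nest, and the handle leaning forward past upright. I'll press a little further onto the stop, then check numerically that the sample is seated.

>>> drive_tool([
  [[0,-0.2,0],[0,0,0]],
  [[0,-0.2,0],[0,0,0]],
  [[0,0,0],[0,0,0]],
  [[0,0,0],[0,0,0]],
])

```text
clock: 15.25
position: [597.7, -5.8, 211.1]
ee_rot: [0.993, 0.121, 0.0, 0.003]
contact_force: [6.9, -17.6, -5.1]
gripper_width: 26.4
grasp_force: 8.9
```

Run:
```python
from h import *
from bench import arm
s=arm.read_state(); p=s["position"]; o=np.array([594.6,7.0]); e=np.array([-.2419,.9703]); fy=np.array([-e[1],e[0]])
print(p.round(1),"fix x",(p[:2]-o)@e,s["contact_force"].round(1))
sb,gb=pickle.load(open("bar.pkl","rb")); sc0=pickle.load(open("d0.pkl","rb"))[1]["scene"]; sc1=pickle.load(open("locked.pkl","rb"))
n=np.array([576.5,79.8])
def prof(g,st,off,z,name):
    G=cv2.cvtColor(g["img"],cv2.COLOR_RGB2GRAY).astype(np.float32)
    xs=np.arange(-34,35,2); q=proj(g,[[*(n+e*x+fy*off),z] for x in xs],st).astype(np.float32)
    print(name,cv2.remap(G,q[None,:,0],q[None,:,1],cv2.INTER_LINEAR)[0].round().astype(int).tolist())
for off in(-18,-10,18): prof(gb,sb,off,20,f"wrist bar off{off}")
for off in(-18,18): prof(sc0,None,off,20,f"scene0 {off}"); prof(sc1,None,off,48,f"locked z48 {off}")
```

```text
[597.7  -5.8 211.1] fix x -13.18801588325645 [  6.9 -17.6  -5.1]
wrist bar off-18 [186, 226, 222, 176, 153, 214, 226, 225, 216, 159, 131, 156, 215, 222, 225, 211, 149, 130, 130, 131, 143, 190, 222, 226, 224, 224, 221, 203, 198, 220, 220, 215, 217, 221, 181]
wrist bar off-10 [89, 138, 215, 181, 159, 208, 226, 224, 217, 167, 134, 167, 215, 223, 226, 208, 156, 134, 133, 134, 139, 187, 225, 227, 225, 224, 224, 225, 220, 220, 220, 217, 220, 223, 196]
wrist bar off18 [81, 79, 81, 79, 95, 141, 145, 147, 146, 138, 138, 139, 139, 138, 140, 139, 119, 64, 40, 40, 45, 44, 46, 49, 45, 43, 38, 58, 142, 217, 220, 214, 217, 222, 184]
scene0 -18 [135, 166, 185, 190, 186, 174, 159, 161, 177, 190, 191, 191, 193, 193, 191, 191, 191, 192, 192, 192, 193, 192, 191, 192, 192, 193, 193, 192, 192, 188, 179, 164, 173, 187, 174]
locked z48 -18 [90, 90, 87, 87, 87, 84, 82, 85, 94, 110, 126, 136, 137, 139, 139, 139, 138, 135, 127, 126, 133, 136, 136, 134, 134, 135, 135, 136, 137, 138, 139, 137, 136, 134, 135]
scene0 18 [140, 171, 189, 190, 185, 176, 157, 153, 174, 187, 190, 190, 191, 192, 192, 191, 191, 191, 190, 190, 191, 191, 191, 192, 191, 192, 193, 192, 190, 185, 168, 153, 168, 182, 182]
locked z48 18 [136, 127, 115, 95, 82, 77, 79, 81, 80, 80, 80, 81, 81, 78, 82, 93, 123, 149, 165, 166, 172, 188, 179, 158, 152, 167, 189, 188, 184, 176, 157, 141, 136, 134, 131]
```

The handle is against its stop (17 N, no further motion), so it is locked. The nest profile shows the sample's stepped pattern. Now I'll swing the handle back.

>>> drive_tool([
  [[0,0.5,-0.05],[0,0,0]],
  [[0,0.57,-0.05],[0,0,0]],
  [[0,0.57,-0.05],[0,0,0]],
  [[0,0.84,-0.11],[0,0,0]],
  [[0,0.84,-0.11],[0,0,0]],
  [[0,0.84,-0.11],[0,0,0]],
  [[0,0.84,-0.11],[0,0,0]],
  [[0,0.84,0.11],[0,0,0]],
  [[0,0.84,0.11],[0,0,0]],
  [[0,0.84,0.11],[0,0,0]],
  [[0,0.84,0.11],[0,0,0]],
  [[0,0,0],[0,0,0]],
])

```text
clock: 16.45
position: [616.8, -83.8, 212.1]
ee_rot: [0.993, 0.121, -0.001, 0.0]
contact_force: [-0.2, 0.8, -0.7]
gripper_width: 25.9
grasp_force: 0.0
```

Run:
```python
from h import *
from bench import arm
s=arm.read_state(); p=s["position"]; o=np.array([594.6,7.0]); e=np.array([-.2419,.9703])
print(p.round(1),"fix x",(p[:2]-o)@e,s["contact_force"].round(1))
```

```text
[616.8 -83.8 212.1] fix x -93.46518714646332 [-0.2  0.8 -0.7]
```

>>> drive_tool([
  [[0,0.76,0.3],[0,0,0]],
  [[0,0.76,0.33],[0,0,0]],
  [[0,0.76,0.33],[0,0,0]],
  [[0,0.76,0.33],[0,0,0]],
  [[0,0.68,0.5],[0,0,0]],
  [[0,0.68,0.52],[0,0,0]],
  [[0,0.68,0.52],[0,0,0]],
  [[0,0.68,0.52],[0,0,0]],
  [[0,0.52,0.66],[0,0,0]],
  [[0,0.52,0.66],[0,0,0]],
  [[0,0.52,0.66],[0,0,0]],
  [[0,0.52,0.66],[0,0,0]],
])

```text
clock: 17.65
position: [635.5, -158.6, 151.9]
ee_rot: [0.993, 0.121, -0.0, -0.001]
contact_force: [-5.1, 16.0, 11.5]
gripper_width: 25.8
grasp_force: 9.8
```

>>> drive_tool([
  [[0,0.2,0.1],[0,0,0]],
  [[0,0.2,0.1],[0,0,0]],
  [[0,0,0],[0,0,0]],
  [[0,0,0],[0,0,0]],
])

```text
clock: 18.05
position: [635.4, -158.6, 150.9]
ee_rot: [0.993, 0.122, -0.001, -0.003]
contact_force: [-5.6, 15.5, 6.6]
gripper_width: 25.8
grasp_force: 8.1
```

Run:
```python
from h import *
from bench import arm
s=arm.read_state(); p=s["position"]; o=np.array([594.6,7.0]); e=np.array([-.2419,.9703])
print(p.round(1),"fix x",(p[:2]-o)@e,s["contact_force"].round(1))
```

```text
[ 635.4 -158.6  150.9] fix x -170.51855783739725 [-5.6 15.5  6.6]
```

The handle is at its back stop (x −170.5 as computed, pushing against 15 N). I'll release it, lift clear and turn to end-grip over the nest.

>>> drive_tool([
  [[0,-0.5,-0.2],[0,0,0]],
  [[0,-0.2,-0.8],[0,0,0]],
  [[0,0,-2],[0,0,0]],
  [[0,0,-3],[0,0,0]],
  [[0,0,-3],[0,0,0]],
  [[0,0,-2.2],[0,0,0]],
])

```text
clock: 18.65
position: [635.6, -157.1, 265.8]
ee_rot: [0.993, 0.121, 0.001, 0.001]
contact_force: [1.2, -0.3, 0.5]
gripper_width: 26.2
grasp_force: 0.0
```

Run:
```python
from h import *
from bench import arm
s=arm.read_state(); print(s["position"],s["contact_force"].round(1),s["joints"].round(2))
A=pose(s); B=down([576.5,79.8,255],np.radians(104)); print(rows(A,B,12)); D=expm(np.real(logm(np.linalg.inv(A)@B))/2); print((A@D)[:3,3])
```

```text
[ 635.62677125 -157.09708856  265.76143389] [ 1.2 -0.3  0.5] [ 0.01  0.42  0.14  0.   -1.29  1.81]
([1.49, -1.7, 0.09], [0.02, -0.0, -7.51])
[655.17604659 -26.39034287 260.38621381]
```

>>> drive_tool([
  [[1.49,-1.7,0.09],[0,0,-7.51]],
  [[1.49,-1.7,0.09],[0,0,-7.51]],
  [[1.49,-1.7,0.09],[0,0,-7.51]],
  [[1.49,-1.7,0.09],[0,0,-7.51]],
  [[1.49,-1.7,0.09],[0,0,-7.51]],
  [[1.49,-1.7,0.09],[0,0,-7.51]],
  [[1.49,-1.7,0.09],[0,0,-7.51]],
  [[1.49,-1.7,0.09],[0,0,-7.51]],
  [[1.49,-1.7,0.09],[0,0,-7.51]],
  [[1.49,-1.7,0.09],[0,0,-7.51]],
  [[1.49,-1.7,0.09],[0,0,-7.51]],
  [[1.49,-1.7,0.09],[0,0,-7.51]],
], claw=6.5)

```text
clock: 19.85
position: [575.8, 81.2, 252.3]
ee_rot: [0.613, 0.79, -0.0, 0.001]
contact_force: [-0.4, -0.3, -0.0]
gripper_width: 64.9
grasp_force: 0.0
```

>>> drive_tool([
  [[0,0,1.5],[0,0,0]],
  [[0,0,2.5],[0,0,0]],
  [[0,0,2.5],[0,0,0]],
  [[0,0,2],[0,0,0]],
  [[0,0,1],[0,0,0]],
  [[0,0,0],[0,0,0]],
  [[0,0,0],[0,0,0]],
  [[0,0,0],[0,0,0]],
])

```text
clock: 20.65
position: [576.7, 81.3, 158.5]
ee_rot: [0.615, 0.788, 0.001, 0.001]
contact_force: [0.4, 0.7, -0.9]
gripper_width: 65.4
grasp_force: 0.0
```

Run:
```python
from h import *
from bench import arm,get_image
s=arm.read_state(); print(s["position"],s["joints"].round(2)); g=get_image("wrist"); pickle.dump((s,g),open("seat.pkl","wb"))
G=cv2.cvtColor(g["img"],cv2.COLOR_RGB2GRAY).astype(np.float32)
e=np.array([-.2419,.9703]); fy=np.array([-e[1],e[0]]); n=np.array([576.5,79.8])
def prof(d,o,off,z,xs):
    q=proj(g,[[*(n+d*x+o*off),z] for x in xs],s).astype(np.float32); return dict(zip(xs.tolist(),cv2.remap(G,q[None,:,0],q[None,:,1],cv2.INTER_LINEAR)[0].round().astype(int).tolist()))
xs=np.arange(-36,37,1)
print("along x z48",prof(e,fy,-12,48,xs)); print("along x z32",prof(e,fy,12,32,xs)); print("along y z48",prof(fy,e,0,48,xs))
print(rows(pose(s),down([576.5,79.8,s["position"][2]],np.radians(104)),1),rows(pose(s),down([576.5,79.8,26],np.radians(104)),1))
```

```text
[576.74598776  81.32632304 158.52610297] [ 0.42  0.37 -0.2   0.   -0.99  2.97]
along x z48 {-36: 82, -35: 82, -34: 82, -33: 81, -32: 81, -31: 82, -30: 80, -29: 81, -28: 81, -27: 80, -26: 81, -25: 81, -24: 79, -23: 91, -22: 132, -21: 158, -20: 156, -19: 153, -18: 155, -17: 154, -16: 155, -15: 155, -14: 156, -13: 154, -12: 151, -11: 152, -10: 150, -9: 154, -8: 156, -7: 157, -6: 156, -5: 156, -4: 154, -3: 154, -2: 157, -1: 157, 0: 153, 1: 147, 2: 140, 3: 148, 4: 156, 5: 157, 6: 157, 7: 155, 8: 154, 9: 152, 10: 146, 11: 137, 12: 139, 13: 141, 14: 151, 15: 158, 16: 155, 17: 155, 18: 155, 19: 155, 20: 156, 21: 152, 22: 143, 23: 142, 24: 151, 25: 158, 26: 156, 27: 157, 28: 156, 29: 157, 30: 156, 31: 156, 32: 156, 33: 151, 34: 152, 35: 157, 36: 160}
along x z32 {-36: 126, -35: 127, -34: 125, -33: 112, -32: 92, -31: 87, -30: 92, -29: 112, -28: 154, -27: 157, -26: 156, -25: 154, -24: 154, -23: 156, -22: 156, -21: 155, -20: 154, -19: 155, -18: 151, -17: 150, -16: 150, -15: 153, -14: 154, -13: 154, -12: 155, -11: 155, -10: 156, -9: 156, -8: 156, -7: 156, -6: 156, -5: 155, -4: 152, -3: 150, -2: 1
[... 406 characters left out ...]
4, -30: 153, -29: 155, -28: 157, -27: 155, -26: 149, -25: 152, -24: 159, -23: 159, -22: 158, -21: 157, -20: 153, -19: 145, -18: 150, -17: 156, -16: 158, -15: 153, -14: 145, -13: 147, -12: 153, -11: 157, -10: 157, -9: 156, -8: 158, -7: 156, -6: 157, -5: 158, -4: 157, -3: 157, -2: 158, -1: 157, 0: 159, 1: 157, 2: 157, 3: 157, 4: 157, 5: 156, 6: 157, 7: 157, 8: 156, 9: 155, 10: 157, 11: 156, 12: 152, 13: 145, 14: 146, 15: 154, 16: 156, 17: 152, 18: 139, 19: 143, 20: 152, 21: 157, 22: 156, 23: 156, 24: 151, 25: 149, 26: 159, 27: 154, 28: 155, 29: 156, 30: 156, 31: 154, 32: 154, 33: 157, 34: 156, 35: 158, 36: 156}
([-0.14, -0.06, -0.0], [0.15, 0.0, 0.09]) ([-0.14, -0.1, 13.25], [0.15, 0.0, 0.09])
```

>>> drive_tool([
  [[-0.14,-0.1,1.2],[0,0,0]],
  [[0,0,2],[0,0,0]],
  [[0,0,2.2],[0,0,0]],
  [[0,0,2.2],[0,0,0]],
  [[0,0,2],[0,0,0]],
  [[0,0,1.6],[0,0,0]],
  [[0,0,1],[0,0,0]],
  [[0,0,0.7],[0,0,0]],
  [[0,0,0.35],[0,0,0]],
  [[0,0,0],[0,0,0]],
  [[0,0,0],[0,0,0]],
])

```text
clock: 21.8
position: [575.7, 79.8, 25.3]
ee_rot: [0.615, 0.789, 0.001, 0.0]
contact_force: [-0.5, 0.5, 0.7]
gripper_width: 65.3
grasp_force: 0.0
```

>>> drive_tool([
  [[0,0,0],[0,0,0]],
  [[0,0,0],[0,0,0]],
  [[0,0,0],[0,0,0]],
  [[0,0,0],[0,0,0]],
], claw=4)

```text
clock: 22.2
position: [576.4, 80.1, 26.0]
ee_rot: [0.615, 0.789, 0.001, 0.001]
contact_force: [-0.8, 1.4, 6.1]
gripper_width: 49.0
grasp_force: 64.5
```

>>> drive_tool([
  [[0,0,-0.7],[0,0,0]],
  [[0,0,-1.8],[0,0,0]],
  [[0,0,-3],[0,0,0]],
  [[0,0,-3],[0,0,0]],
  [[0,0,-3],[0,0,0]],
  [[0,0,-2],[0,0,0]],
])

```text
clock: 22.8
position: [574.5, 79.4, 161.0]
ee_rot: [0.615, 0.788, -0.0, -0.0]
contact_force: [0.4, 0.8, -3.3]
gripper_width: 49.1
grasp_force: 64.0
```

Run:
```python
from h import *
from bench import arm
s=arm.read_state(); print(s["position"],s["contact_force"].round(1),s["gripper_width"],s["joints"].round(2))
A=pose(s); M=down([470,-70,165],np.radians(75)); B=down([320,-343,165],np.radians(18))
for a,b,n in((A,M,8),(M,B,12)):
    print(rows(a,b,n)); D=expm(np.real(logm(np.linalg.inv(a)@b))/4); T=a
    for i in range(4): T=T@D; print(T[:3,3].round(0))
```

```text
[574.50021836  79.42125827 161.04679672] [ 0.4  0.8 -3.3] 49.12583001934084 [ 0.42  0.37 -0.21 -0.   -1.    2.97]
([-1.86, -1.36, -0.05], [-0.0, -0.0, 3.63])
[556.  37. 162.]
[532.  -2. 163.]
[503. -38. 164.]
[470. -70. 165.]
([-2.64, 0.58, 0.0], [0.0, -0.0, 4.75])
[ 460. -150.  165.]
[ 430. -226.  165.]
[ 382. -291.  165.]
[ 320. -343.  165.]
```

>>> drive_tool([
  [[-1.86,-1.36,-0.05],[0,0,3.63]],
  [[-1.86,-1.36,-0.05],[0,0,3.63]],
  [[-1.86,-1.36,-0.05],[0,0,3.63]],
  [[-1.86,-1.36,-0.05],[0,0,3.63]],
  [[-1.86,-1.36,-0.05],[0,0,3.63]],
  [[-1.86,-1.36,-0.05],[0,0,3.63]],
  [[-1.86,-1.36,-0.05],[0,0,3.63]],
  [[-1.86,-1.36,-0.05],[0,0,3.63]],
])

```text
clock: 23.6
position: [468.8, -70.9, 162.7]
ee_rot: [0.794, 0.608, -0.001, -0.001]
contact_force: [-0.7, -0.7, -2.9]
gripper_width: 49.0
grasp_force: 63.9
```

>>> drive_tool([
  [[-2.64,0.58,0],[0,0,4.75]],
  [[-2.64,0.58,0],[0,0,4.75]],
  [[-2.64,0.58,0],[0,0,4.75]],
  [[-2.64,0.58,0],[0,0,4.75]],
  [[-2.64,0.58,0],[0,0,4.75]],
  [[-2.64,0.58,0],[0,0,4.75]],
  [[-2.64,0.58,0],[0,0,4.75]],
  [[-2.64,0.58,0],[0,0,4.75]],
  [[-2.64,0.58,0],[0,0,4.75]],
  [[-2.64,0.58,0],[0,0,4.75]],
  [[-2.64,0.58,0],[0,0,4.75]],
  [[-2.64,0.58,0],[0,0,4.75]],
])

```text
clock: 24.8
position: [319.6, -343.0, 162.7]
ee_rot: [0.988, 0.155, -0.001, -0.001]
contact_force: [0.4, -1.7, -2.7]
gripper_width: 48.6
grasp_force: 63.9
```

>>> drive_tool([
  [[0,0,0],[0,0,0]],
  [[0,0,0],[0,0,0]],
  [[0,0,0],[0,0,0]],
  [[0,0,0],[0,0,0]],
  [[0,0,0],[0,0,0]],
  [[0,0,0],[0,0,0]],
])

```text
clock: 25.4
position: [322.0, -342.9, 163.6]
ee_rot: [0.988, 0.157, -0.0, -0.0]
contact_force: [-0.3, -0.1, -3.0]
gripper_width: 48.9
grasp_force: 63.9
```

```bash
python3 snap.py trough 110 0 320 240 2; python3 snap.py trough 130 0 266 200 3
```

```text
25.4 [ 322.  -342.9  163.6] [ 9.876e-01  1.572e-01 -0.000e+00 -1.000e-04] [-0.47  0.19 -0.46 -0.   -0.92  2.36] 48.90985046228703
25.45 [ 321.9 -342.9  163.6] [ 9.876e-01  1.572e-01 -1.000e-04 -1.000e-04] [-0.47  0.19 -0.46 -0.   -0.92  2.36] 48.629840820369374
```

View pics/trough.png

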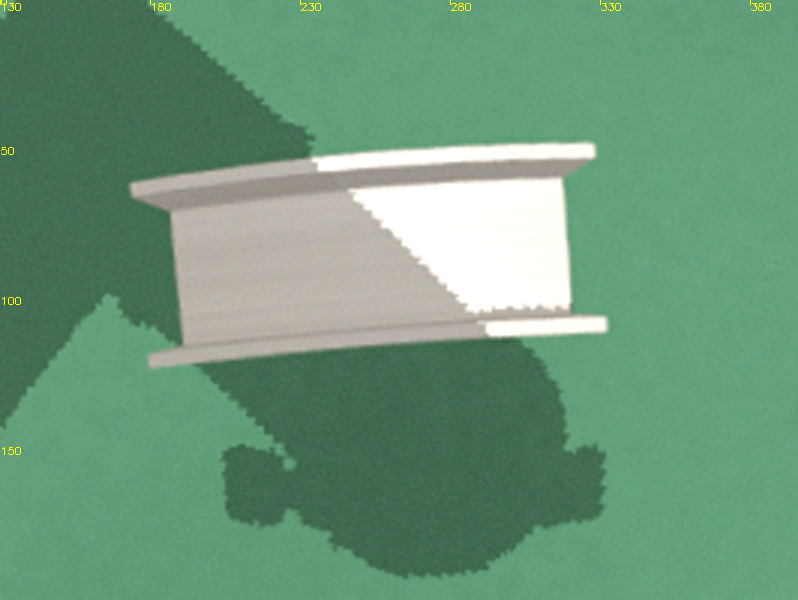

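The trough's wall tops run (130,184)–(595,144) and (150,367)–(607,331) at their outer edges. The floor corners are at (171,210), (562,178) and (183,345).

```bash
cat > tr.py <<'E'
from h import *
from bench import arm
s,g=pickle.load(open("trough.pkl","rb")); n=np.linalg.norm
P=lambda u,v,z:px(g,130+u/3,v/3,z,s)[:2]
A=[P(130,184,56),P(595,144,56),P(607,331,56),P(150,367,56)]; I=[P(135,197,56),P(595,158,56),P(607,317,56),P(150,352,56)]; F=[P(171,210,8),P(562,178,8),P(571,312,8),P(183,345,8)]
for q in map(np.array,(A,I,F)): print(q.mean(0).round(1),"len",n(q[0]-q[1]).round(1),n(q[2]-q[3]).round(1),"wid",n(q[0]-q[3]).round(1),n(q[1]-q[2]).round(1),"ang",np.degrees(np.arctan2(*(q[1]+q[2]-q[0]-q[3])[::-1])).round(1))
E
python3 tr.py
python3 - <<'E'
from h import *
s,g=pickle.load(open("trough.pkl","rb")); T=pose(s)
# held sample: neck edge profile along tool y at the far side
G=cv2.cvtColor(g["img"],cv2.COLOR_RGB2GRAY).astype(int)
f=lambda u,v,z:(T[:3,:3].T@(px(g,u,v,s["position"][2]-z,s)-T[:3,3])).round(1)
print(dict(zip(range(190,225),G[190:225,245:268].mean(1).round(0).astype(int).tolist())))
E
```

```text
[ 409.3 -311.5] len 130.5 130.0 wid 53.3 53.9 ang -67.2
[ 409.5 -311.8] len 129.0 129.7 wid 45.0 45.8 ang -67.3
[ 409.6 -311.3] len 129.9 130.4 wid 46.3 45.7 ang -67.2
{190: 116, 191: 124, 192: 131, 193: 134, 194: 135, 195: 134, 196: 134, 197: 134, 198: 135, 199: 135, 200: 135, 201: 135, 202: 135, 203: 136, 204: 135, 205: 135, 206: 135, 207: 135, 208: 136, 209: 135, 210: 136, 211: 136, 212: 131, 213: 113, 214: 96, 215: 93, 216: 84, 217: 78, 218: 117, 219: 132, 220: 131, 221: 130, 222: 131, 223: 132, 224: 133}
```

Run:
```python
from h import *
from bench import arm
s,g=pickle.load(open("trough.pkl","rb")); T=pose(s)
f=lambda u,v,z:(T[:3,:3].T@(px(g,u,v,s["position"][2]-z,s)-T[:3,3])).round(1)
print(f(257,212.5,6),f(257,217.6,-6))
s=arm.read_state(); A=pose(s); ps=np.radians(22.8); c=[409.5,-311.5]
for off in(0,):
    B=down([*c,100],ps); print(rows(A,B,6),rows(B,down([*c,15],ps),1))
```

```text
[19.4  0.3  6. ] [21.5  0.3 -6. ]
([1.55, 0.01, 1.06], [-0.0, 0.0, -0.79]) ([-0.0, -0.0, 8.5], [0.0, 0.0, 0.0])
```

Run:
```python
from h import *
s,g=pickle.load(open("trough.pkl","rb"))
for c in(240,257,274): print(c,[(r,*g["img"][r,c-3:c+4].mean(0).astype(int).tolist()) for r in range(206,252,1)])
```

```text
240 [(206, 96, 158, 122), (207, 97, 158, 120), (208, 97, 158, 122), (209, 97, 157, 122), (210, 96, 158, 122), (211, 97, 159, 123), (212, 98, 161, 124), (213, 94, 155, 119), (214, 75, 126, 95), (215, 62, 109, 82), (216, 79, 104, 78), (217, 148, 61, 50), (218, 146, 106, 100), (219, 136, 129, 124), (220, 134, 130, 124), (221, 135, 130, 124), (222, 135, 131, 125), (223, 136, 131, 126), (224, 136, 133, 127), (225, 137, 133, 126), (226, 145, 141, 135), (227, 153, 149, 142), (228, 155, 150, 143), (229, 154, 150, 143), (230, 153, 149, 142), (231, 153, 148, 142), (232, 153, 149, 141), (233, 152, 147, 142), (234, 153, 148, 143), (235, 151, 147, 140), (236, 151, 147, 140), (237, 151, 147, 141), (238, 153, 148, 143), (239, 156, 151, 144), (240, 156, 150, 143), (241, 149, 144, 138), (242, 137, 132, 126), (243, 134, 131, 126), (244, 135, 131, 126), (245, 135, 132, 125), (246, 133, 128, 122), (247, 133, 129, 124), (248, 135, 131, 125), (249, 135, 132, 125), (250, 136, 132, 125), (251, 134, 130, 125)]
257 [(206, 96, 157, 120), (207, 97, 157, 121), (208, 96, 158, 122), (209, 96, 160, 122), (210, 96, 
[... 1200 characters left out ...]
0, 133, 129, 124), (221, 133, 129, 122), (222, 134, 132, 125), (223, 135, 131, 126), (224, 136, 132, 126), (225, 137, 133, 127), (226, 145, 141, 135), (227, 153, 148, 141), (228, 154, 149, 142), (229, 154, 149, 142), (230, 152, 148, 141), (231, 152, 147, 141), (232, 151, 146, 141), (233, 153, 148, 141), (234, 152, 147, 140), (235, 152, 148, 141), (236, 149, 145, 138), (237, 150, 147, 140), (238, 154, 149, 143), (239, 155, 152, 144), (240, 155, 150, 143), (241, 149, 145, 138), (242, 135, 132, 126), (243, 137, 132, 126), (244, 137, 132, 126), (245, 136, 132, 127), (246, 134, 131, 125), (247, 133, 130, 124), (248, 135, 131, 125), (249, 136, 132, 127), (250, 136, 132, 126), (251, 136, 132, 127)]
```

>>> drive_tool([
  [[1.57,0.01,1.06],[0,0,-0.79]],
  [[1.57,0.01,1.06],[0,0,-0.79]],
  [[1.57,0.01,1.06],[0,0,-0.79]],
  [[1.57,0.01,1.06],[0,0,-0.79]],
  [[1.57,0.01,1.06],[0,0,-0.79]],
  [[1.57,0.01,1.06],[0,0,-0.79]],
  [[0,0,0.8],[0,0,0]],
  [[0,0,0.7],[0,0,0]],
  [[0,0,0],[0,0,0]],
  [[0,0,0],[0,0,0]],
  [[0,0,0],[0,0,0]],
  [[0,0,0],[0,0,0]],
])

```text
clock: 26.7
position: [410.4, -311.8, 85.6]
ee_rot: [0.98, 0.197, 0.001, 0.0]
contact_force: [-0.2, -0.1, -2.6]
gripper_width: 48.9
grasp_force: 63.9
```

Run:
```python
from h import *
from bench import arm
s=arm.read_state(); ps=np.radians(22.8); print(s["position"])
print(rows(pose(s),down([410.4,-311.1,14],ps),1))
```

```text
[ 410.41541218 -311.78769276   85.60994303]
([0.02, -0.07, 7.16], [0.05, -0.05, -0.04])
```

>>> drive_tool([
  [[0.02,-0.07,1],[0,0,0]],
  [[0,0,1.2],[0,0,0]],
  [[0,0,1.2],[0,0,0]],
  [[0,0,1.2],[0,0,0]],
  [[0,0,1],[0,0,0]],
  [[0,0,0.7],[0,0,0]],
  [[0,0,0.5],[0,0,0]],
  [[0,0,0.3],[0,0,0]],
  [[0,0,0.1],[0,0,0]],
  [[0,0,0],[0,0,0]],
  [[0,0,0],[0,0,0]],
])

```text
clock: 27.8
position: [410.2, -310.8, 14.0]
ee_rot: [0.98, 0.198, 0.0, 0.0]
contact_force: [-2.9, 2.9, 6.5]
gripper_width: 48.8
grasp_force: 64.9
```

It seated at the computed height. I'll release, retreat and verify.

>>> drive_tool([
  [[0,0,0],[0,0,0]],
  [[0,0,0],[0,0,0]],
  [[0,0,0],[0,0,0]],
  [[0,0,-0.5],[0,0,0]],
  [[0,0,-1.5],[0,0,0]],
  [[0,0,-3],[0,0,0]],
  [[0,0,-3],[0,0,0]],
  [[0,0,-3],[0,0,0]],
  [[0,0,-3],[0,0,0]],
  [[0,0,-2],[0,0,0]],
  [[0,0,0],[0,0,0]],
  [[0,0,0],[0,0,0]],
], claw=6.4)

```text
clock: 29.0
position: [410.1, -310.6, 173.1]
ee_rot: [0.98, 0.197, 0.0, -0.0]
contact_force: [-0.3, 0.5, -0.9]
gripper_width: 63.9
grasp_force: 0.0
```

>>> drive_tool([
  [[0,0,0],[0,0,0]],
  [[0,0,0],[0,0,0]],
  [[0,0,0],[0,0,0]],
])

```text
clock: 29.3
position: [409.9, -310.6, 172.0]
ee_rot: [0.98, 0.197, -0.001, -0.001]
contact_force: [-0.3, -0.7, -0.1]
gripper_width: 64.0
grasp_force: 0.0
```

Run:
```python
from h import *
from bench import arm,get_image
s=arm.read_state(); g=get_image("wrist"); print(s["position"],s["gripper_width"])
G=cv2.cvtColor(g["img"],cv2.COLOR_RGB2GRAY).astype(np.float32); a=np.radians(-67.2); y=np.array([np.cos(a),np.sin(a)]); x=np.array([-y[1],y[0]]); c=np.array([409.5,-311.5])
def prof(d,o,off,z,xs):
    q=proj(g,[[*(c+d*t+o*off),z] for t in xs],s).astype(np.float32); return list(zip(xs.tolist(),cv2.remap(G,q[None,:,0],q[None,:,1],cv2.INTER_LINEAR)[0].round().astype(int).tolist()))
print("along y z36",prof(y,x,0,36,np.arange(-40,41,2))); print("along y z20",prof(y,x,14,20,np.arange(-40,41,2))); print("along x z36",prof(x,y,0,36,np.arange(-26,27,2)))
# handle: compare initial and present scene images around the handle/nest and other objects
g0=pickle.load(open("d0.pkl","rb"))[1]; t=get_image("scene")["img"].astype(int); d=np.abs(t-g0["scene"]["img"].astype(int)).max(2)
for n,p in dict(bar=(635,-154,166),foot=(603,-27,205),nest=(576.5,79.8,20),ref=(705,312,15),pink=(565,297,28),wrench=(680,-240,5),bush=(401,-45,34)).items():
    u,v=proj(g0["scene"],p)[0].astype(int); print(n,(u,v),d[v-8:v+9,u-8:u+9].mean().round(1) if 8<v<376 else None)
```

```text
[ 409.85730138 -310.59874462  172.03008803] 64.01677838642863
along y z36 [(-40, 254), (-38, 254), (-36, 254), (-34, 255), (-32, 254), (-30, 255), (-28, 255), (-26, 251), (-24, 163), (-22, 153), (-20, 143), (-18, 150), (-16, 152), (-14, 145), (-12, 153), (-10, 153), (-8, 154), (-6, 155), (-4, 154), (-2, 153), (0, 156), (2, 155), (4, 154), (6, 154), (8, 155), (10, 154), (12, 145), (14, 150), (16, 153), (18, 141), (20, 153), (22, 157), (24, 157), (26, 179), (28, 181), (30, 179), (32, 181), (34, 178), (36, 180), (38, 181), (40, 179)]
along y z20 [(-40, 178), (-38, 178), (-36, 177), (-34, 177), (-32, 178), (-30, 178), (-28, 179), (-26, 170), (-24, 156), (-22, 154), (-20, 155), (-18, 155), (-16, 154), (-14, 155), (-12, 155), (-10, 154), (-8, 154), (-6, 155), (-4, 154), (-2, 155), (0, 154), (2, 155), (4, 155), (6, 155), (8, 154), (10, 153), (12, 154), (14, 155), (16, 154), (18, 154), (20, 155), (22, 155), (24, 154), (26, 177), (28, 180), (30, 180), (32, 179), (34, 179), (36, 179), (38, 179), (40, 179)]
along x z36 [(-26, 161), (-24, 159), (-22, 161), (-20, 159), (-18, 158), (-16, 161), (-14, 163), (-12, 153), (-10, 148), (-8, 153), (-6, 154), (-4, 154), (-2, 155), (0, 156), (2, 153), (4, 152), (6, 155), (8, 150), (10, 139), (12, 136), (14, 155), (16, 151), (18, 154), (20, 179), (22, 178), (24, 163), (26, 161)]
bar (np.int64(182), np.int64(177)) 4.3
foot (np.int64(219), np.int64(185)) 25.6
nest (np.int64(255), np.int64(262)) 5.0
ref (np.int64(272), np.int64(365)) 4.9
pink (np.int64(319), np.int64(319)) 4.8
wrench (np.int64(160), np.int64(213)) 4.5
bush (np.int64(279), np.int64(204)) 19.2
```

The sample spans ±25 mm about the trough's middle at its seated height. The bar is back at its starting position, the nest is empty, and the bystanders I checked are unchanged. The only image differences (at the open foot and the bush) I put down to the arm's own shadow or occlusion. Handing in.

```bash
python3 -c "
from bench import arm
print(arm.job_done())"
```

```text
the job is handed in; nothing more can be done
None
```

I handed the job in at about 29 s: the sample was clamped in the nest with the handle on its over-centre stop, released, then set flat at the trough's middle with the clamp open. I confirmed the final pose numerically, since the picture views were used up.

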